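Unstack casting moulds into their firing dishes

ROBOT

A 6-joint arm with a two-finger parallel gripper is mounted at the origin on the work surface. World frame = base frame: x ahead of the robot, y to its left, z up, the work surface at z = 0. Lengths are in m, angles in rad, forces in N, time in s.
With the tool pointing down it reaches from about 0.2 to 0.875 m from the base axis. Payload 3.4 kg.
Tool frame: the origin (TCP) lies at the very end of the fingers, on their centre line; the grasp point (between the pads) lies 19 mm behind it (grasp_offset is the distance from the TCP to the grasp point, in m); z points along the fingers, y is the line along which they close (so a half turn about z gives the same grasp; the last joint's range is limited). The gripper opens to 94 mm and grips with 3 to 60 N. Pads are 16 mm wide; open, the fingers measure 119 mm over their backs; the gripper's body (75 mm by 177 mm) begins 78 mm behind the grasp point.
Start: joints at [0.983, 0.276, 1.505, -0, 1.361, -0.121], TCP at [0.259, 0.514, 0.205] pointing down, gripper open.
Joint ranges: [-2.89, 2.89], [-0.75, 2.08], [0.22, 2.7], [-1.18, 4.32], [0.11, 2.71], [-2.7, 2.7]. Speed limits (rad/s): [2.57, 2.57, 3.14, 3.14, 3.14, 3.14].

INTERFACE

Orientations are given as [roll, pitch, yaw] about the fixed x, y, z axes, in that order (R = Rz(yaw) Ry(pitch) Rx(roll)).
In Python, from cell import sense, capture, hand_in, grasp_offset gives the robot as it stands.
- The arm moves only by the tool move_arm, never from a script. Its argument "targets" is one flat list of numbers, 7 for each row, row after row: the turn, a rotation vector about the tool's x, y, z scaled (see below), then the shift along the tool's x, y, z scaled (see below), then the opening, from 0 (shut) to 1 (fully open). In form: [ax, ay, az, tx, ty, tz, grip, ax, ay, az, tx, ty, tz, grip, ...]. A call has 1 to 5 rows; each row shifts and turns the commanded pose from where the row before left it, along the tool's axes as they then stand; what a row does not reach is not made up. The controller multiplies each number of a shift by 0.05 m and each number of a turn by 0.15 rad. A row lasts 1/8 s, in which the tool goes at most 62.5 mm and 10.7 degrees, less where a joint would pass 70% of its speed; a pose out of reach is approached as far as the arm can. A call with a number of a shift or a turn outside -1 to 1 is refused whole. A call with a gripper value outside its range is refused whole. The fingers move at their own pace and stop on an object; the grip force is fixed at half the most. Time passes only in rows, so rows that do not move let the fingers close. It gives the time, the measured TCP pose, the force, the opening and the grip force at its end, in the units of the state.
- sense(): the state, without advancing time (a new reading comes with each control period).
- capture(name): name is "scene" or "top"; returns a dict with "img" (384x512x3 uint8, red, green, blue), "K" (3x3 intrinsics, pixels), "k1" (the pictures are not rectified: a ray, as slopes to the right and down, at radius r is drawn at 1 + k1 r^2 times it, then the intrinsics apply), "view" (4x4, takes a point from world to camera coordinates). Camera axes: x right, y down, z forward; pixel columns grow to the right and rows downward; lengths in m; the calibration is good to about 2 mm. A picture is of the moment at which its call begins. There is no depth.
- hand_in(): hands the job in; it is judged then, once.
The state is a dict: "clock": time; "qpos": joint angles; "qvel": joint speeds; "effort": joint torques, N m; "eef_pos": TCP position; "ee_rot": TCP orientation; "wrist_force": force on the tool from outside, world axes, zero at the start; "moment": the same for the moment, N m; "opening": opening from 0.0 (shut) to 1.0 (fully open); "finger_force": force on a finger pad.
Only numpy, scipy, OpenCV 4.12 (cv2) and the standard library are available. Lean on these libraries where they do the work, as an engineer would, in place of code of your own. Each camera call takes 0.05 s, during which the arm holds its last target. There are 200 camera calls.

TASK

Get the casting moulds ready for the burnout furnace: take the stack apart and stand each of the three steel moulds upright in the round clay dish of its own size (largest in largest, middle in middle, smallest in smallest) and the small white crucible in the square dish, each flat on the dish's floor inside the rim. Set them down gently, without dropping or tipping any, and do not disturb the plaster dental model and the little brown bottle.

Things in the scene. Friction and masses are not known exactly. Their poses are not given: they have to be found in the camera images.
- crucible: white ceramic crucible, an open upright cup on top of the stack: outer diameter 28 mm, height 40 mm, wall 4 mm, about 45 g; origin at the centre of its underside, z up along its axis; yaw has no meaning
- mould_small: smallest casting mould: solid upright cylinder, a dark steel ring filled with pale plaster, diameter 38 mm, height 45 mm, about 100 g; origin at the centre of its underside, z up along its axis; yaw has no meaning. It starts under the crucible, which stands on it within a few mm of its centre
- mould_medium: middle casting mould: solid upright cylinder, a dark steel ring filled with pale plaster, diameter 52 mm, height 50 mm, about 200 g; origin at the centre of its underside, z up along its axis; yaw has no meaning. It starts under the smallest mould
- mould_large: largest casting mould: solid upright cylinder, a dark steel ring filled with pale plaster, diameter 66 mm, height 55 mm, about 360 g; origin at the centre of its underside, z up along its axis; yaw has no meaning. It starts at the bottom of the stack, on the bench (z = 0); the whole stack is loose and 190 mm tall
- dish_square: square dish of brown fired clay for the crucible, fixed to the bench: 56 mm square outside, 46 mm inside, rim top 9 mm and inner floor 4 mm above the bench; origin at the centre of its underside, x and y along its sides, z up
- dish_small: smallest round dish of brown fired clay, fixed to the bench: outer diameter 66 mm, inner diameter 56 mm, rim top 9 mm and inner floor 4 mm above the bench; origin at the centre of its underside, z up
- dish_medium: middle round dish of brown fired clay, fixed to the bench: outer diameter 80 mm, inner diameter 70 mm, rim top 9 mm and inner floor 4 mm above the bench; origin at the centre of its underside, z up
- dish_large: largest round dish of brown fired clay, fixed to the bench: outer diameter 94 mm, inner diameter 84 mm, rim top 9 mm and inner floor 4 mm above the bench; origin at the centre of its underside, z up
- plaster_model: bystander, not to be moved: loose plaster dental model with a D-shaped base and a horseshoe of teeth, about 71 x 62 mm and 27 mm high, 160 g; origin under its base, z up
- brown_bottle: bystander, not to be moved: loose little brown glass bottle with a black cap, diameter 30 mm, height 62 mm, 60 g; origin at the centre of its underside, z up
There are look-alikes about, which are no part of the job. What is shaped like the dish_square but green is not meant.

How it is judged:
By the outcome, as a careful person would: the job done as asked, in the order asked, and still so for the second after the job is handed in, with the robot touching nothing.
It also fails if it takes over 125 s, if anything falls off the work surface, if the arm or the gripper's body presses on something with over 40 N, if the wrist force passes 120 N, or if a joint passes its speed limit or range.

## Working session

There is one attempt and no reset: what is moved stays moved. The work goes in short steps, Python scripts to look and compute and a tool call to move; the robot and the scene stay as the last step left them, time stands still between calls to the robot, and variables do not carry over. Pictures are saved under pics/ and viewed, at most 14 in all, crops included, and the job is handed in when it is done.

Besides the shell and the picture viewer there is one more tool, called after ">>>" in YAML: its name, and indented under it one key for each argument. move_arm: Moves the arm, as the interface text tells. Shifts and turns lie within -1 to 1; 1 stands for 0.05 m of shift or 0.15 rad of turn. Its arguments: {"type":"object","properties":{"targets":{"type":"array"}},"required":["targets"]}

```bash
mkdir -p pics; ls; cat > h.py <<'E'
import numpy as np, cv2
from cell import sense, capture, hand_in, grasp_offset
def shot(n,f):
    c=capture(n); cv2.imwrite(f'pics/{f}.png',c['img'][:,:,::-1]); np.savez(f'pics/{f}.npz',**c); return c
def load(f): return dict(np.load(f'pics/{f}.npz'))
def ray(c,u,v):
    K=c['K'];k=float(c['k1']);p=np.array([(u-K[0,2])/K[0,0],(v-K[1,2])/K[1,1]]);s=p.copy()
    for _ in range(20): s=p/(1+k*(s@s))
    V=c['view'];R=V[:3,:3];return -R.T@V[:3,3],R.T@np.array([s[0],s[1],1])
def at(c,u,v,z):
    o,d=ray(c,u,v);return o+d*(z-o[2])/d[2]
def proj(c,P):
    q=c['view'][:3,:3]@np.array(P)+c['view'][:3,3];s=q[:2]/q[2];s=s*(1+float(c['k1'])*(s@s));K=c['K'];return K[0,0]*s[0]+K[0,2],K[1,1]*s[1]+K[1,2]
E
python3 - <<'E'
from h import *
for n in('scene','top'):
    c=shot(n,n+'0');print(n,c['K'],c['k1'],c['view'].round(3))
print(sense(),grasp_offset)
E
```

```text
pics
scene [[393.12878725   0.         252.09979215]
 [  0.         393.12878725 197.60711022]
 [  0.           0.           1.        ]] -0.0011490717607256164 [[ 0.828  0.561  0.008 -0.405]
 [ 0.4   -0.579 -0.711 -0.12 ]
 [-0.394  0.592 -0.704  1.125]
 [ 0.     0.     0.     1.   ]]
top [[443.14148773   0.         252.34477907]
 [  0.         443.14148773 190.01355032]
 [  0.           0.           1.        ]] -0.16694927475295884 [[-0.014 -1.     0.009  0.017]
 [-0.994  0.013 -0.105  0.504]
 [ 0.105 -0.011 -0.994  1.156]
 [ 0.     0.     0.     1.   ]]
{'clock': 0.1, 'qpos': array([ 9.83011129e-01,  2.76520717e-01,  1.50594932e+00, -1.27634864e-05,
        1.36069093e+00, -1.20984974e-01]), 'qvel': array([ 0.00120956, -0.00071047, -0.00374495,  0.00045156, -0.00199742,
       -0.00062214]), 'effort': array([ 7.78274498e-04, -4.05454409e+01, -2.37779617e+01,  7.03947362e-02,
        2.98420375e-02, -1.82458575e-05]), 'eef_pos': array([0.25850142, 0.5130795 , 0.20472033]), 'ee_rot': array([-3.14003430e+00, -1.76892489e-04,  2.67479496e+00]), 'wrist_force': array([0.37629375, 0.63468489, 0.52604656]), 'moment': array([ 0.05764167, -0.01165828,  0.03158849]), 'finger_force': 0.0, 'opening': 0.9980112858341557} 0.0188
```

View pics/scene0.png

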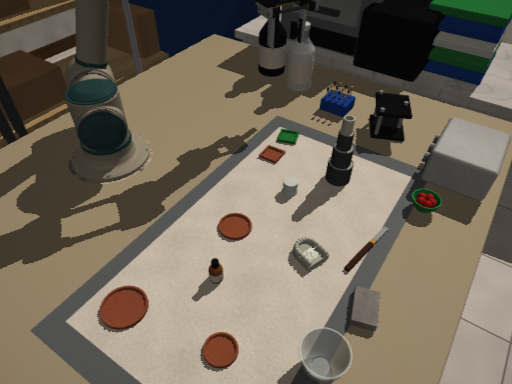

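View pics/top0.png

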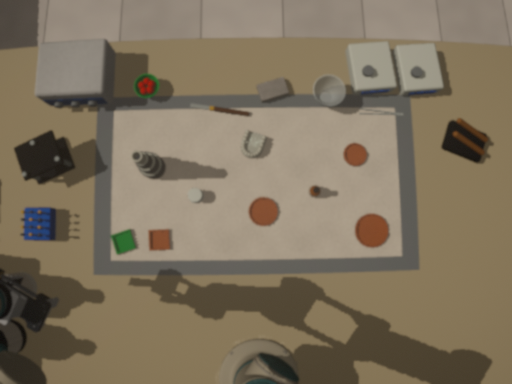

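Seen so far:
- The stack is at scene (343,155) and top (148,163), with the white crucible at its tip, scene (348,125).
- A loose white cup at scene (290,185) / top (196,196) is a look-alike, since the wanted crucible is on the stack.
- The red-brown square dish is at top (160,240). The green one at (124,242) is not meant.
- Round dishes in top: large (372,230), medium (264,211), small (356,154).
- Bystanders in top: bottle (315,191), plaster model (253,144).

```bash
python3 - <<'E'
from h import *
c=load('top0');s=load('scene0')
for nm,c in(('top',c),('scene',s)):
    hsv=cv2.cvtColor(c['img'],cv2.COLOR_RGB2HSV)
    m=cv2.inRange(hsv,(0,110,60),(14,255,255))
    cs,_=cv2.findContours(m,0,cv2.CHAIN_APPROX_NONE)
    for k in cs:
        if cv2.contourArea(k)<150: continue
        P=np.array([at(c,*p,0.009)[:2] for p in k[:,0].astype(float)]).astype(np.float32)
        r=cv2.minAreaRect(P*1000); e=cv2.fitEllipse(P*1000)
        print(nm,k[:,0].mean(0).round(),'rect',np.round(r[0]),np.round(r[1]),round(r[2],1),'ell',np.round(e[0]),np.round(e[1]))
t=load('top0')
a=cv2.resize(t['img'][130:200,110:220],None,fx=5,fy=5,interpolation=2)
b=cv2.resize(s['img'][105:195,300:380],None,fx=5,fy=5,interpolation=2)
o=np.zeros((450,960,3),np.uint8);o[:350,:550]=a;o[:450,555:955]=b
cv2.imwrite('pics/crop.png',cv2.resize(o,None,fx=.8,fy=.8)[:,:,::-1])
E
```

```text
top [159. 239.] rect [375. 264.] [55. 51.] 89.9 ell [375. 264.] [59. 62.]
top [372. 230.] rect [ 392. -314.] [87. 87.] 88.2 ell [ 392. -314.] [88. 89.]
top [263. 211.] rect [449. -18.] [76. 70.] 89.2 ell [448. -18.] [72. 75.]
top [355. 154.] rect [ 601. -275.] [63. 59.] 89.6 ell [ 602. -275.] [59. 62.]
top [468. 142.] rect [ 637. -615.] [110.  20.] 57.8 ell [ 640. -608.] [ 17. 146.]
top [146.  86.] rect [806. 307.] [48. 46.] 2.0 ell [806. 307.] [45. 47.]
scene [220. 350.] rect [ 606. -276.] [62. 65.] 39.1 ell [ 606. -276.] [63. 64.]
scene [123. 308.] rect [ 396. -315.] [93. 92.] 34.4 ell [ 396. -314.] [91. 92.]
scene [234. 226.] rect [452. -20.] [76. 81.] 34.5 ell [452. -19.] [76. 80.]
scene [426. 200.] rect [802. 326.] [46. 51.] 17.1 ell [801. 327.] [46. 50.]
scene [271. 154.] rect [379. 262.] [57. 63.] 1.9 ell [379. 264.] [64. 66.]
```

View pics/crop.png

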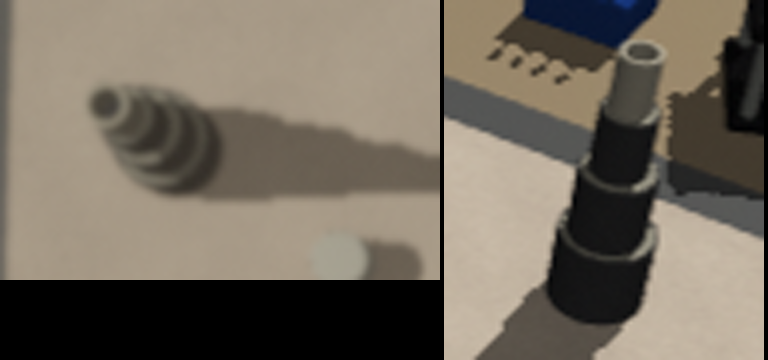

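The crop shows the crucible mouth at scene (349.5,118) / top (136.5,156) on three nested moulds, as described. The other white thing is a separate disc on the bench.

```bash
python3 - <<'E'
from h import *
t=load('top0');s=load('scene0')
T=lambda x,y:(x/4+110,y/4+130); S=lambda x,y:((x-444)/4+300,y/4+105)
print('cruc',at(t,*T(106,104),.19)[:2],at(s,*S(642,52),.19)[:2])
(o1,d1),(o2,d2)=ray(t,*T(106,104)),ray(s,*S(642,52))
k=np.linalg.lstsq(np.c_[d1,-d2],o2-o1,rcond=None)[0];print('tri',o1+d1*k[0],o2+d2*k[1])
for x,y,z in((630,113,.15),(619,172,.105),(606.5,238,.055)):print(z,at(s,*S(x,y),z)[:2])
for x,y,z in((132,120,.15),(156,133,.105),(180,150,.055)):print('t',z,at(t,*T(x,y),z)[:2])
print('bystanders white cup',at(t,196,196,.015)[:2],'bottle',at(t,315,191,.06)[:2],'model',at(t,253,144,.02)[:2])
print(sense()['ee_rot'])
E
```

```text
cruc [0.57009353 0.28214209] [0.5752001  0.28311665]
tri [0.57056712 0.28278537 0.18748648] [0.57462054 0.28493915 0.18880142]
0.15 [0.57743367 0.27813349]
0.105 [0.57826406 0.27883797]
0.055 [0.58066309 0.27481927]
t 0.15 [0.56745641 0.27606031]
t 0.105 [0.56689246 0.27128848]
t 0.055 [0.56381026 0.26634958]
bystanders white cup [0.49081417 0.16223837] bottle [ 0.49568158 -0.15254281] model [0.63035205 0.006683  ]
[-3.14003430e+00 -1.76892489e-04  2.67479496e+00]
```

>>> move_arm:
  targets: [0,0,-0.78,0,0,-0.4,1,0,0,-0.78,0,0,-0.4,1,0,0,-0.78,0,0,-0.4,1,0,0,-0.78,0,0,-0.2,1,0,0,0,0,0,0,1]

```text
clock: 0.72
eef_pos: [0.2589, 0.5137, 0.2759]
ee_rot: [3.141, 0.001, 3.141]
wrist_force: [-0.5, -0.1, 0.5]
opening: 0.998
finger_force: 0.0
```

>>> move_arm:
  targets: [0,0,0,-0.9,-0.65,0,1,0,0,0,-0.9,-0.65,0,1,0,0,0,-0.9,-0.65,0,1,0,0,0,-0.9,-0.65,0,1,0,0,0,-0.9,-0.65,0,1]

```text
clock: 1.35
eef_pos: [0.4849, 0.3499, 0.2744]
ee_rot: [-3.141, -0.001, 3.14]
wrist_force: [0.4, 0.7, 0.2]
opening: 0.999
finger_force: 0.0
```

>>> move_arm:
  targets: [0,0,0,-0.9,-0.65,0,1,0,0,0,-0.88,-0.75,0,1,0,0,0,0,0,0.8,1,0,0,0,0,0,0,1,0,0,0,0,0,0,1]

```text
clock: 1.98
eef_pos: [0.5728, 0.2819, 0.2359]
ee_rot: [3.141, -0.0, -3.141]
wrist_force: [-0.5, 0.9, 0.4]
opening: 0.999
finger_force: 0.0
```

```bash
python3 - <<'E'
from h import *
s=shot('scene','a1');t=shot('top','a1t')
a=cv2.resize(s['img'][80:200,290:400],None,fx=4,fy=4,interpolation=2)
b=cv2.resize(t['img'][110:200,90:170],None,fx=4,fy=4,interpolation=2)
o=np.zeros((480,770,3),np.uint8);o[:,:440]=a;o[:360,445:765]=b
cv2.imwrite('pics/c1.png',o[:,:,::-1])
print(sense()['eef_pos'])
E
```

```text
[0.57326317 0.28234795 0.23713849]
```

View pics/c1.png

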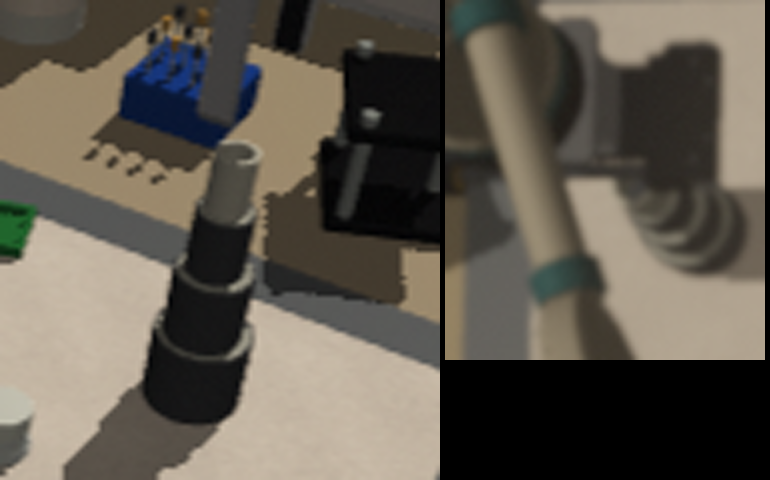

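```bash
python3 - <<'E'
from h import *
s=load('a1')
for dy in(-.053,0,.053):
    u,v=proj(s,(.573,.282+dy,.237));print(dy,u,v,'crop',(u-290)*4,(v-80)*4)
u,v=proj(s,(.573,.282,.19));print('cr',(u-290)*4,(v-80)*4)
E
```

```text
-0.053 342.31360910850464 110.7827241617951 crop 209.25443643401854 123.1308966471804
0 352.15791187021705 100.40176326175195 crop 248.6316474808682 81.60705304700781
0.053 361.33841954275124 90.72076114845746 crop 285.35367817100496 42.88304459382982
cr 233.78869608927425 151.67755596699902
```

>>> move_arm:
  targets: [0,0,0,0,0,0.5,1,0,0,0,0,0,0.5,1,0,0,0,0,0,0.5,1,0,0,0,0,0,0,0.6,0,0,0,0,0,0,0.4]

```text
clock: 2.7
eef_pos: [0.5738, 0.2822, 0.1624]
ee_rot: [3.141, 0.003, -3.14]
wrist_force: [0.4, 0.6, 0.6]
opening: 0.826
finger_force: 0.0
```

>>> move_arm:
  targets: [0,0,0,0,0,0,0.2,0,0,0,0,0,0,0.2,0,0,0,0,0,0,0.2,0,0,0,0,0,0,0.2,0,0,0,0,0,0,0.2]

```text
clock: 3.32
eef_pos: [0.5731, 0.2815, 0.1605]
ee_rot: [3.141, 0.0, -3.141]
wrist_force: [-0.3, 0.9, -0.4]
opening: 0.289
finger_force: 6.9
```

>>> move_arm:
  targets: [0,0,0,0,0,0,0,0,0,0,0,0,0,0,0,0,0,0,0,-0.2,0,0,0,0,0,0,-0.6,0,0,0,0,0,0,-0.4,0]

```text
clock: 3.95
eef_pos: [0.5736, 0.2816, 0.2225]
ee_rot: [3.141, 0.002, -3.14]
wrist_force: [0.6, -0.4, -0.5]
opening: 0.285
finger_force: 29.9
```

>>> move_arm:
  targets: [0,0,0,0.5,0,0,0,0,0,0,0.9,-0.1,0,0,0,0,0,0.9,-0.1,0,0,0,0,0,0.9,-0.1,0,0,0,0,0,0.72,-0.08,0,0]

```text
clock: 4.58
eef_pos: [0.3754, 0.2619, 0.2213]
ee_rot: [3.141, 0.001, -3.14]
wrist_force: [-0.4, 0.4, -0.5]
opening: 0.286
finger_force: 29.9
```

>>> move_arm:
  targets: [0,0,0,0,0,0.6,0,0,0,0,0,0,0.9,0,0,0,0,0,0,0.9,0,0,0,0,0,0,0.8,0,0,0,0,0,0,0.4,0]

```text
clock: 5.2
eef_pos: [0.3764, 0.2618, 0.0392]
ee_rot: [-3.141, -0.002, -3.14]
wrist_force: [0.1, 0.4, 0.6]
opening: 0.289
finger_force: 29.9
```

```bash
python3 - <<'E'
from h import *
s=shot('scene','a2');t=shot('top','a2t')
a=cv2.resize(s['img'][100:200,220:320],None,fx=4,fy=4,interpolation=2)
b=cv2.resize(t['img'][180:270,100:190],None,fx=4,fy=4,interpolation=2)
o=np.zeros((400,770,3),np.uint8);o[:,:400]=a;o[:360,405:765]=b
cv2.imwrite('pics/c2.png',o[:,:,::-1])
print(sense()['eef_pos'])
E
```

```text
[0.37584403 0.26150042 0.03918215]
```

View pics/c2.png

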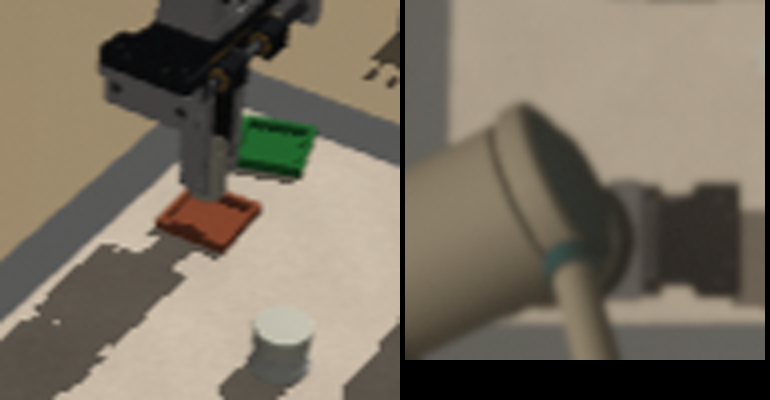

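The crucible is held just above the red-brown square dish (crop (208,218)), so I'm lowering it.

>>> move_arm:
  targets: [0,0,0,0,0,0.2,0,0,0,0,0,0,0.14,0,0,0,0,0,0,0.08,0,0,0,0,0,0,0.04,0,0,0,0,0,0,0.02,0]

```text
clock: 5.92
eef_pos: [0.3772, 0.2622, 0.0166]
ee_rot: [3.141, 0.0, -3.14]
wrist_force: [-0.4, 0.1, -0.4]
opening: 0.285
finger_force: 29.9
```

>>> move_arm:
  targets: [0,0,0,0,0,0.02,0,0,0,0,0,0,0.02,0,0,0,0,0,0,0,0]

```text
clock: 6.3
eef_pos: [0.3771, 0.2622, 0.0145]
ee_rot: [3.142, 0.0, -3.14]
wrist_force: [-0.0, 0.1, -1.3]
opening: 0.285
finger_force: 29.9
```

>>> move_arm:
  targets: [0,0,0,0,0,0.02,0,0,0,0,0,0,0,0]

```text
clock: 6.55
eef_pos: [0.3772, 0.2622, 0.0142]
ee_rot: [3.141, 0.0, -3.14]
wrist_force: [-1.3, -0.4, 6.2]
opening: 0.287
finger_force: 30.0
```

>>> move_arm:
  targets: [0,0,0,0,0,0,0.35,0,0,0,0,0,0,0.45,0,0,0,0,0,0,0.5,0,0,0,0,0,0,0.5,0,0,0,0,0,-0.3,0.5]

```text
clock: 7.18
eef_pos: [0.3761, 0.2617, 0.0278]
ee_rot: [-3.14, -0.003, -3.14]
wrist_force: [0.2, 0.7, -0.4]
opening: 0.498
finger_force: 0.0
```

>>> move_arm:
  targets: [0,0,0,0,0,-0.9,0.6,0,0,0,0,0,-0.9,1,0,0,0,0,0,-0.9,1,0,0,0,-0.5,0.1,-0.5,1,0,0,0,-0.9,0.1,0,1]

```text
clock: 7.8
eef_pos: [0.4481, 0.2731, 0.1915]
ee_rot: [3.139, 0.005, -3.139]
wrist_force: [-0.6, 1.1, -0.9]
opening: 0.981
finger_force: 0.0
```

```bash
python3 - <<'E'
from h import *
s=shot('scene','a3')
a=cv2.resize(s['img'][80:210,220:390],None,fx=4,fy=4,interpolation=2)
cv2.imwrite('pics/c3.png',a[:,:,::-1])
print(sense()['eef_pos'],sense()['opening'])
E
```

```text
[0.45526828 0.27362896 0.18993743] 0.9963067464913594
```

View pics/c3.png

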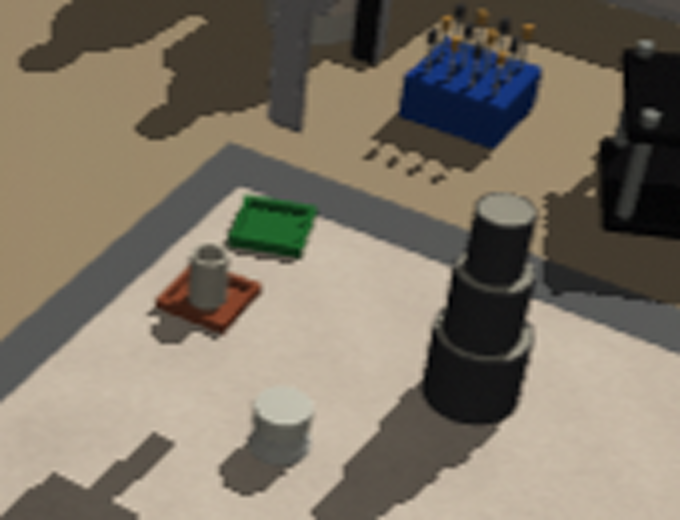

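The crucible stands upright in the centre of the square dish. The small mould's top is at scene (346,132.5), which puts it near (0.575, 0.279).

>>> move_arm:
  targets: [0,0,0,-0.8,0.04,0,1,0,0,0,-0.8,0.04,0,1,0,0,0,-0.8,0.04,0,1,0,0,0,0,0,0.5,1,0,0,0,0,0,0.5,1]

```text
clock: 8.48
eef_pos: [0.5675, 0.2782, 0.1372]
ee_rot: [-3.142, -0.0, -3.141]
wrist_force: [-0.3, -0.1, -0.3]
opening: 1.001
finger_force: 0.0
```

>>> move_arm:
  targets: [0,0,0,0,0,0.4,0.9,0,0,0,0,0,0.05,0.7,0,0,0,0,0,0,0.5,0,0,0,0,0,0,0.3,0,0,0,0,0,0,0.3]

```text
clock: 9.1
eef_pos: [0.5676, 0.2786, 0.1169]
ee_rot: [3.141, 0.002, -3.14]
wrist_force: [0.0, -0.6, 0.4]
opening: 0.51
finger_force: 0.0
```

>>> move_arm:
  targets: [0,0,0,0,0,0,0.2,0,0,0,0,0,0,0,0,0,0,0,0,0,0]

```text
clock: 9.48
eef_pos: [0.5674, 0.2787, 0.1166]
ee_rot: [3.141, 0.001, -3.14]
wrist_force: [-0.5, 0.3, 3.3]
opening: 0.398
finger_force: 30.0
```

Contact, but x came out about 7 mm short of the mould's estimated axis. I'll re-grip centred.

>>> move_arm:
  targets: [0,0,0,0,0,0,0.55,0,0,0,0,0,0,0.55,0,0,0,-0.13,0,0,0.55,0,0,0,0,0,0,0.45,0,0,0,0,0,0,0.3]

```text
clock: 10.1
eef_pos: [0.5737, 0.2784, 0.1158]
ee_rot: [3.141, -0.0, -3.141]
wrist_force: [-0.2, -0.2, -1.0]
opening: 0.4
finger_force: 30.0
```

>>> move_arm:
  targets: [0,0,0,0,0,0,0,0,0,0,0,0,0,0,0,0,0,0,0,-0.2,0,0,0,0,0,0,-0.5,0,0,0,0,0,0,-0.5,0]

```text
clock: 10.72
eef_pos: [0.5736, 0.2784, 0.1772]
ee_rot: [3.141, 0.0, -3.14]
wrist_force: [0.3, 0.5, -0.6]
opening: 0.398
finger_force: 30.0
```

```bash
python3 - <<'E'
from h import *
s=shot('scene','a4')
a=cv2.resize(s['img'][60:210,260:400],None,fx=4,fy=4,interpolation=2)
cv2.imwrite('pics/c4.png',a[:,:,::-1])
print(sense()['eef_pos'],sense()['opening'],sense()['moment'])
E
```

```text
[0.57565536 0.27918777 0.1812087 ] 0.39896137193342956 [ 0.01296997 -0.04234515 -0.01238406]
```

View pics/c4.png

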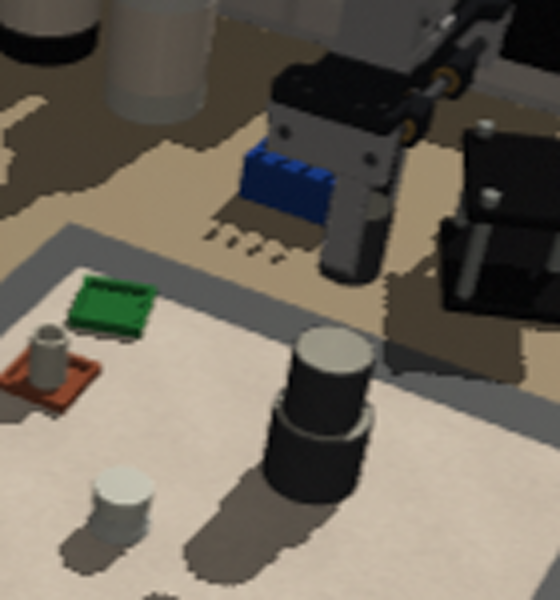

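The small mould is held upright. The medium mould's top is now visible at crop (333,351).

>>> move_arm:
  targets: [0,0,0,0,-0.4,0,0,0,0,0,0,-0.9,0,0,0,0,0,-0.06,-0.9,0,0,0,0,0,-0.06,-0.9,0,0,0,0,0,-0.06,-0.9,0,0]

```text
clock: 11.4
eef_pos: [0.5814, 0.0756, 0.1746]
ee_rot: [-3.141, -0.003, -3.141]
wrist_force: [0.6, 0.7, -0.5]
opening: 0.399
finger_force: 30.0
```

>>> move_arm:
  targets: [0,0,0,-0.06,-0.9,0,0,0,0,0,-0.06,-0.9,0,0,0,0,0,-0.06,-0.9,0,0,0,0,0,-0.06,-0.9,0,0,0,0,0,-0.06,-0.9,0,0]

```text
clock: 12.02
eef_pos: [0.5962, -0.1489, 0.1745]
ee_rot: [3.141, -0.003, -3.141]
wrist_force: [0.3, 0.3, -0.9]
opening: 0.4
finger_force: 30.0
```

>>> move_arm:
  targets: [0,0,0,-0.06,-0.9,0,0,0,0,0,0,-0.9,0,0,0,0,0,0,-0.6,0,0,0,0,0,0,-0.2,0,0,0,0,0,0,0,0,0]

```text
clock: 12.65
eef_pos: [0.6002, -0.2767, 0.175]
ee_rot: [3.14, -0.002, 3.142]
wrist_force: [-0.1, 0.4, -0.7]
opening: 0.397
finger_force: 30.0
```

```bash
python3 - <<'E'
from h import *
print(sense()['eef_pos'],sense()['ee_rot'],sense()['qpos'])
s=load('a4')
print(at(s,260+333/4,60+351/4,.105),at(s,346,132.5,.15))
E
```

```text
[ 0.60019546 -0.27665764  0.17499499] [ 3.14008294e+00 -1.66711306e-03  3.14159177e+00] [-5.37386644e-01  4.22842759e-01  1.35508807e+00  4.53018756e-04
  1.36586678e+00 -2.10827350e+00]
[0.57679168 0.27906361 0.105     ] [0.57511843 0.28031873 0.15      ]
```

>>> move_arm:
  targets: [0,0,0,-0.06,0.03,0.5,0,0,0,0,0,0,0.8,0,0,0,0,0,0,0.8,0,0,0,0,0,0,0.6,0,0,0,0,0,0,0.2,0]

```text
clock: 13.28
eef_pos: [0.6028, -0.2725, 0.0289]
ee_rot: [3.139, -0.004, -3.139]
wrist_force: [-0.4, -0.4, -1.0]
opening: 0.399
finger_force: 30.0
```

```bash
python3 - <<'E'
from h import *
s=shot('scene','a5');t=shot('top','a5t')
a=cv2.resize(s['img'][270:384,160:280],None,fx=3.3,fy=3.3,interpolation=2)
b=cv2.resize(t['img'][110:200,305:405],None,fx=3.5,fy=3.5,interpolation=2)
o=np.zeros((400,770,3),np.uint8);o[:a.shape[0],:a.shape[1]]=a;o[:b.shape[0],405:405+b.shape[1]]=b
cv2.imwrite('pics/c5.png',o[:,:,::-1])
print(sense()['eef_pos'])
E
```

```text
[ 0.60375374 -0.27368837  0.030257  ]
```

View pics/c5.png

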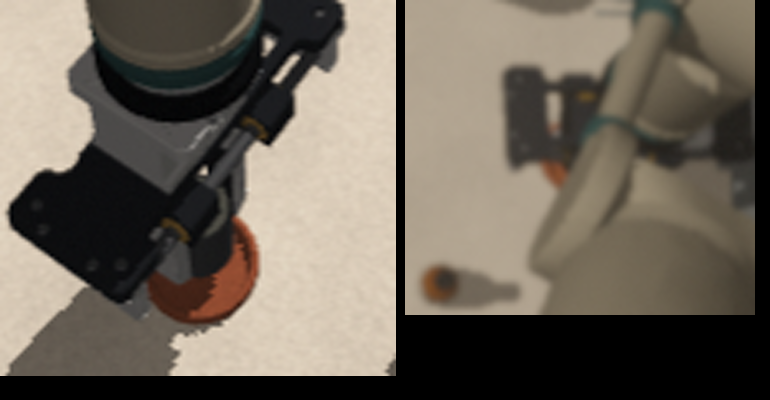

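The mould hangs over the small dish, within about 3 mm of centre. Lowering.

>>> move_arm:
  targets: [0,0,0,0,0,0.14,0,0,0,0,0,0,0.1,0,0,0,0,0,0,0.04,0,0,0,0,0,0,0.01,0,0,0,0,0,0,0,0]

```text
clock: 14.0
eef_pos: [0.6043, -0.2752, 0.0166]
ee_rot: [-3.141, 0.0, -3.141]
wrist_force: [-0.8, -0.0, -1.2]
opening: 0.398
finger_force: 30.0
```

>>> move_arm:
  targets: [0,0,0,0,0,0.02,0,0,0,0,0,0,0.01,0,0,0,0,0,0,0,0]

```text
clock: 14.38
eef_pos: [0.6042, -0.275, 0.0149]
ee_rot: [3.141, -0.0, -3.14]
wrist_force: [0.7, 0.5, -0.3]
opening: 0.398
finger_force: 30.0
```

>>> move_arm:
  targets: [0,0,0,0,0,0.014,0,0,0,0,0,0,0,0]

```text
clock: 14.62
eef_pos: [0.6043, -0.2751, 0.0148]
ee_rot: [-3.141, 0.0, -3.14]
wrist_force: [-1.6, 0.5, 2.9]
opening: 0.397
finger_force: 30.0
```

>>> move_arm:
  targets: [0,0,0,0,0,0,0.5,0,0,0,0,0,0,0.55,0,0,0,0,0,0,0.6,0,0,0,0,0,-0.3,0.6,0,0,0,0,0,-0.9,0.6]

```text
clock: 15.25
eef_pos: [0.6026, -0.2742, 0.0731]
ee_rot: [3.139, -0.005, -3.14]
wrist_force: [0.3, 0.1, 0.4]
opening: 0.601
finger_force: 0.0
```

>>> move_arm:
  targets: [0,0,0,0,0,-0.9,0.8,0,0,0,0,0,-0.9,1,0,0,0,0,0.5,0,1,0,0,0,0.06,0.9,0,1,0,0,0,0.06,0.9,0,1]

```text
clock: 15.88
eef_pos: [0.5971, -0.158, 0.1637]
ee_rot: [3.14, -0.001, -3.141]
wrist_force: [0.2, -0.1, 0.0]
opening: 0.996
finger_force: 0.0
```

>>> move_arm:
  targets: [0,0,0,0.06,0.9,0,1,0,0,0,0.06,0.9,0,1,0,0,0,0.06,0.9,0,1,0,0,0,0.06,0.9,0,1,0,0,0,0.06,0.9,0,1]

```text
clock: 16.5
eef_pos: [0.5813, 0.0672, 0.1636]
ee_rot: [3.141, -0.002, -3.14]
wrist_force: [0.6, -0.5, -0.5]
opening: 0.996
finger_force: 0.0
```

>>> move_arm:
  targets: [0,0,0,0.06,0.9,0,1,0,0,0,0.06,0.9,0,1,0,0,0,0,0.9,0,1,0,0,0,0,0.6,0,1,0,0,0,0,0,0,1]

```text
clock: 17.12
eef_pos: [0.5751, 0.2323, 0.1635]
ee_rot: [3.141, -0.002, -3.137]
wrist_force: [0.1, 0.6, -1.1]
opening: 1.003
finger_force: 0.0
```

```bash
python3 - <<'E'
from h import *
s=shot('scene','a6')
a=cv2.resize(s['img'][90:384,100:400],None,fx=2,fy=2,interpolation=2)
cv2.imwrite('pics/c6.png',a[:,:,::-1])
print(sense()['eef_pos'],sense()['opening'])
E
```

```text
[0.57529588 0.23075891 0.16352248] 0.9985820085352218
```

View pics/c6.png

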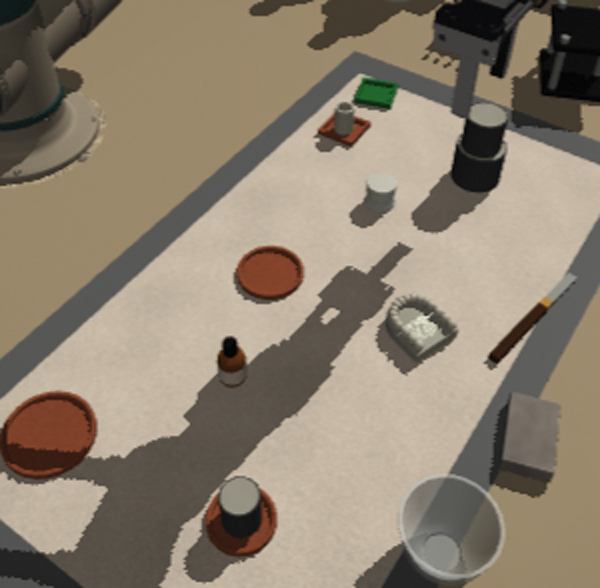

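The small mould is upright in the small dish (crop (240,515)), and everything else is in place. Next is the medium mould.

>>> move_arm:
  targets: [0,0,0,0,0.5,0,1,0,0,0,0,0.45,0,1,0,0,0,0,0,0,1,0,0,0,0,0,0.5,1,0,0,0,0,0,0.5,1]

```text
clock: 17.8
eef_pos: [0.5768, 0.2763, 0.114]
ee_rot: [-3.141, 0.001, -3.141]
wrist_force: [-0.3, -0.3, -0.4]
opening: 1.0
finger_force: 0.0
```

>>> move_arm:
  targets: [0,0,0,0,0,0.5,1,0,0,0,0,0,0.36,0.9,0,0,0,0,0,0,0.75,0,0,0,0,0,0,0.6,0,0,0,0,0,0,0.5]

```text
clock: 18.42
eef_pos: [0.5773, 0.2774, 0.0724]
ee_rot: [3.141, 0.002, -3.141]
wrist_force: [-0.3, 0.1, -0.8]
opening: 0.616
finger_force: 0.3
```

>>> move_arm:
  targets: [0,0,0,0,0,0,0.4,0,0,0,0,0,0,0.2,0,0,0,0,0,0,0]

```text
clock: 18.8
eef_pos: [0.5773, 0.278, 0.0724]
ee_rot: [3.14, 0.002, -3.14]
wrist_force: [0.2, 1.4, 6.1]
opening: 0.55
finger_force: 30.0
```

>>> move_arm:
  targets: [0,0,0,0,0,-0.1,0,0,0,0,0,0,-0.4,0,0,0,0,0,0,-0.6,0,0,0,0,0,-0.3,-0.3,0,0,0,0,0.3,-0.8,0,0]

```text
clock: 19.42
eef_pos: [0.5629, 0.222, 0.1419]
ee_rot: [3.142, 0.003, -3.138]
wrist_force: [-0.3, -1.0, -2.8]
opening: 0.554
finger_force: 30.0
```

>>> move_arm:
  targets: [0,0,0,0.4,-0.9,0,0,0,0,0,0.4,-0.9,0,0,0,0,0,0.4,-0.9,0,0,0,0,0,0.4,-0.9,0,0,0,0,0,0.4,-0.9,0,0]

```text
clock: 20.05
eef_pos: [0.4598, -0.0049, 0.1407]
ee_rot: [-3.141, -0.002, -3.14]
wrist_force: [0.6, -1.1, -2.3]
opening: 0.55
finger_force: 30.0
```

>>> move_arm:
  targets: [0,0,0,0.24,-0.34,0,0,0,0,0,0,0,0,0,0,0,0,0,0,0,0]

```text
clock: 20.42
eef_pos: [0.4499, -0.0197, 0.1411]
ee_rot: [3.141, -0.0, -3.141]
wrist_force: [0.2, 0.3, -2.2]
opening: 0.548
finger_force: 30.0
```

>>> move_arm:
  targets: [0,0,0,0,0,0.6,0,0,0,0,0,0,0.8,0,0,0,0,0,0,0.6,0,0,0,0,0,0,0.25,0,0,0,0,0,0,0,0]

```text
clock: 21.05
eef_pos: [0.45, -0.0192, 0.0283]
ee_rot: [3.141, -0.001, -3.139]
wrist_force: [1.1, -0.4, -1.7]
opening: 0.546
finger_force: 30.0
```

>>> move_arm:
  targets: [0,0,0,0,0,0.06,0,0,0,0,0,0,0.02,0,0,0,0,0,0,0,0]

```text
clock: 21.42
eef_pos: [0.4504, -0.0198, 0.0253]
ee_rot: [-3.141, 0.001, -3.14]
wrist_force: [-0.5, 0.5, -3.0]
opening: 0.546
finger_force: 30.0
```

```bash
python3 - <<'E'
from h import *
s=shot('scene','a7')
a=cv2.resize(s['img'][150:270,170:300],None,fx=4,fy=4,interpolation=2)
cv2.imwrite('pics/c7.png',a[:,:,::-1])
print(sense()['eef_pos'],sense()['wrist_force'])
m=load('a6')['img'][125:200,310:360]
print(at(s,100+479/2,90+147/2,.055))
E
```

```text
[ 0.450261   -0.01983857  0.02522699] [ 0.01167468 -0.13988091 -2.00004281]
[0.57651292 0.27686366 0.055     ]
```

View pics/c7.png

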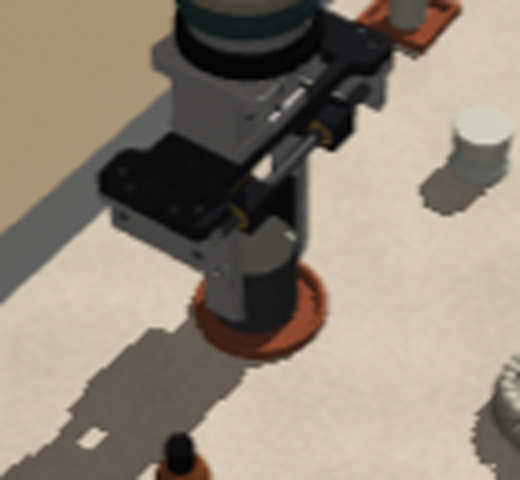

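The medium mould is centred over its dish (both near crop x 260). Lowering the last few mm.

>>> move_arm:
  targets: [0,0,0,0,0,0.04,0,0,0,0,0,0,0.02,0,0,0,0,0,0,0,0]

```text
clock: 21.85
eef_pos: [0.4498, -0.0198, 0.0216]
ee_rot: [3.141, -0.0, -3.14]
wrist_force: [0.8, 0.3, -1.3]
opening: 0.55
finger_force: 30.0
```

>>> move_arm:
  targets: [0,0,0,0,0,0.014,0,0,0,0,0,0,0,0]

```text
clock: 22.1
eef_pos: [0.45, -0.0198, 0.0213]
ee_rot: [3.142, 0.0, -3.14]
wrist_force: [-1.2, 0.1, 3.1]
opening: 0.549
finger_force: 30.0
```

>>> move_arm:
  targets: [0,0,0,0,0,0,0.65,0,0,0,0,0,0,0.7,0,0,0,0,0,0,0.75,0,0,0,0,0,-0.3,0.75,0,0,0,0,0,-0.9,0.75]

```text
clock: 22.72
eef_pos: [0.448, -0.0194, 0.0799]
ee_rot: [3.14, -0.006, -3.141]
wrist_force: [1.2, -0.8, 0.8]
opening: 0.751
finger_force: 0.0
```

>>> move_arm:
  targets: [0,0,0,0,0,-0.9,0.9,0,0,0,-0.3,0.5,-0.1,1,0,0,0,-0.4,0.9,0,1,0,0,0,-0.4,0.9,0,1,0,0,0,-0.4,0.9,0,1]

```text
clock: 23.35
eef_pos: [0.5253, 0.1417, 0.1311]
ee_rot: [-3.141, 0.0, -3.14]
wrist_force: [0.1, -0.2, 0.6]
opening: 0.998
finger_force: 0.0
```

>>> move_arm:
  targets: [0,0,0,-0.4,0.9,0,1,0,0,0,-0.4,0.9,0,1,0,0,0,-0.2,0.9,0,1,0,0,0,0,0,0,1,0,0,0,0,0,0,1]

```text
clock: 23.98
eef_pos: [0.574, 0.2749, 0.1306]
ee_rot: [-3.141, -0.001, -3.14]
wrist_force: [-0.1, -0.7, 0.8]
opening: 1.001
finger_force: 0.0
```

```bash
python3 - <<'E'
from h import *
s=shot('scene','a8')
a=cv2.resize(s['img'][110:270,190:380],None,fx=4,fy=3.7,interpolation=2)
cv2.imwrite('pics/c8.png',a[:,:,::-1])
print(sense()['eef_pos'],sense()['opening'])
E
```

```text
[0.57403411 0.27442253 0.13079048] 1.0019771224575367
```

View pics/c8.png

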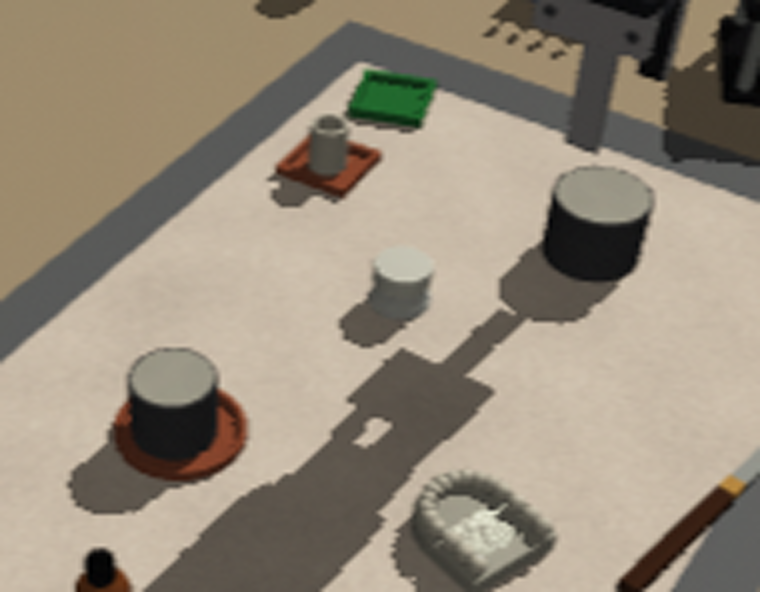

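The medium mould stands in its dish (crop (175,410)). The large mould's top is at crop (603,195), near (0.577, 0.277).

>>> move_arm:
  targets: [0,0,0,-0.06,0.05,0.4,1,0,0,0,0,0,0.5,1,0,0,0,0,0,0.5,1,0,0,0,0,0,0.5,1,0,0,0,0,0,0.33,1]

```text
clock: 24.65
eef_pos: [0.577, 0.2763, 0.0187]
ee_rot: [-3.141, -0.001, 3.141]
wrist_force: [-0.4, 0.4, 0.2]
opening: 1.0
finger_force: 0.0
```

>>> move_arm:
  targets: [0,0,0,0,0,0,0.9,0,0,0,0,0,0,0.8,0,0,0,0,0,0,0.7,0,0,0,0,0,0,0.6,0,0,0,0,0,0,0.3]

```text
clock: 25.28
eef_pos: [0.5785, 0.2791, 0.0208]
ee_rot: [3.14, 0.003, -3.141]
wrist_force: [-0.3, 3.7, 4.1]
opening: 0.699
finger_force: 30.0
```

>>> move_arm:
  targets: [0,0,0,0,0,0,0,0,0,0,0,0,0,0,0,0,0,0,0,0,0]

```text
clock: 25.65
eef_pos: [0.5786, 0.2791, 0.0208]
ee_rot: [3.139, 0.003, -3.141]
wrist_force: [0.3, 3.7, 6.3]
opening: 0.696
finger_force: 30.0
```

>>> move_arm:
  targets: [0,0,0,0,0,-0.1,0,0,0,0,0,0,-0.4,0,0,0,0,0,0,-0.7,0,0,0,0,0,0,-0.7,0,0,0,0,0,-0.2,-0.4,0]

```text
clock: 26.28
eef_pos: [0.5772, 0.2672, 0.1352]
ee_rot: [-3.14, -0.001, -3.139]
wrist_force: [0.8, -0.1, -3.7]
opening: 0.698
finger_force: 30.0
```

>>> move_arm:
  targets: [0,0,0,0.2,-0.6,0,0,0,0,0,0.3,-0.9,0,0,0,0,0,0.3,-0.9,0,0,0,0,0,0.3,-0.9,0,0,0,0,0,0.3,-0.9,0,0]

```text
clock: 26.9
eef_pos: [0.5055, 0.0557, 0.1334]
ee_rot: [-3.14, -0.004, -3.14]
wrist_force: [1.4, -1.3, -3.7]
opening: 0.699
finger_force: 30.0
```

>>> move_arm:
  targets: [0,0,0,0.3,-0.9,0,0,0,0,0,0.3,-0.9,0,0,0,0,0,0.3,-0.9,0,0,0,0,0,0.3,-0.9,0,0,0,0,0,0.3,-0.9,0,0]

```text
clock: 27.52
eef_pos: [0.4306, -0.1685, 0.1336]
ee_rot: [3.141, -0.004, -3.14]
wrist_force: [0.1, -1.1, -4.4]
opening: 0.701
finger_force: 30.0
```

>>> move_arm:
  targets: [0,0,0,0.3,-0.9,0,0,0,0,0,0.3,-0.9,0,0,0,0,0,0.1,-0.5,0,0,0,0,0,0,0,0,0,0,0,0,0,0,0,0]

```text
clock: 28.15
eef_pos: [0.3971, -0.2811, 0.1337]
ee_rot: [3.139, -0.002, -3.141]
wrist_force: [-0.2, -0.4, -3.7]
opening: 0.693
finger_force: 30.0
```

>>> move_arm:
  targets: [0,0,0,0.06,-0.4,0,0,0,0,0,0,-0.26,0.2,0,0,0,0,0,0,0.6,0,0,0,0,0,0,0.7,0,0,0,0,0,0,0.4,0]

```text
clock: 28.78
eef_pos: [0.3944, -0.3149, 0.0373]
ee_rot: [3.139, -0.002, -3.14]
wrist_force: [0.1, -0.7, -4.0]
opening: 0.698
finger_force: 30.0
```

```bash
python3 - <<'E'
from h import *
s=shot('scene','a9');
a=cv2.resize(s['img'][230:360,60:200],None,fx=4,fy=4,interpolation=2)
cv2.imwrite('pics/c9.png',a[:,:,::-1])
print(sense()['eef_pos'],sense()['wrist_force'])
E
```

```text
[ 0.39345669 -0.3138564   0.03539814] [-0.74751501 -0.42800415 -5.60514094]
```

View pics/c9.png

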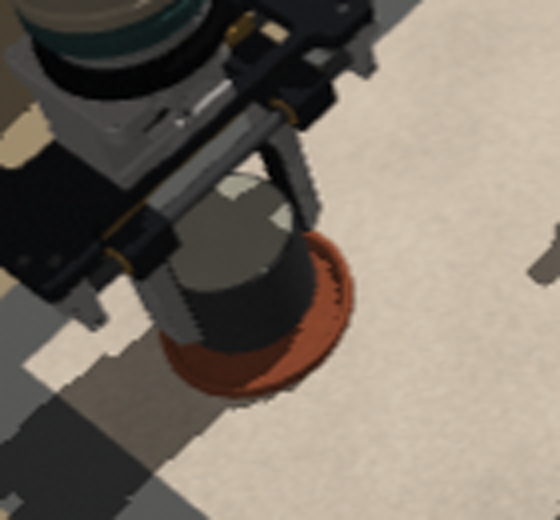

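Centred within about 2–3 mm over the large dish. Lowering.

>>> move_arm:
  targets: [0,0,0,0,0,0.1,0,0,0,0,0,0,0.05,0,0,0,0,0,0,0.02,0,0,0,0,0,0,0,0,0,0,0,0,0,0,0]

```text
clock: 29.45
eef_pos: [0.3955, -0.3155, 0.0315]
ee_rot: [-3.141, 0.001, -3.14]
wrist_force: [0.2, -0.2, -3.8]
opening: 0.699
finger_force: 30.0
```

>>> move_arm:
  targets: [0,0,0,0,0,0.06,0,0,0,0,0,0,0.04,0,0,0,0,0,0,0,0,0,0,0,0,0,0,0]

```text
clock: 29.95
eef_pos: [0.3953, -0.3153, 0.026]
ee_rot: [3.141, 0.0, -3.14]
wrist_force: [0.1, -1.2, -4.1]
opening: 0.696
finger_force: 30.0
```

>>> move_arm:
  targets: [0,0,0,0,0,0.016,0,0,0,0,0,0,0,0]

```text
clock: 30.2
eef_pos: [0.3953, -0.3153, 0.0252]
ee_rot: [3.141, -0.0, -3.14]
wrist_force: [0.0, 0.1, -4.3]
opening: 0.692
finger_force: 30.0
```

>>> move_arm:
  targets: [0,0,0,0,0,0.012,0,0,0,0,0,0,0,0]

```text
clock: 30.45
eef_pos: [0.3953, -0.3154, 0.0248]
ee_rot: [-3.142, 0.0, -3.14]
wrist_force: [-0.3, 0.6, -2.1]
opening: 0.695
finger_force: 30.0
```

Partly unloaded now (-2.1 N, against about -4 N while carrying), so it is touching. I'll go down another 0.4 mm and release.

>>> move_arm:
  targets: [0,0,0,0,0,0.008,0,0,0,0,0,0,0,0,0,0,0,0,0,0,0.78,0,0,0,0,0,0,0.85,0,0,0,0,0,0,0.9]

```text
clock: 31.08
eef_pos: [0.3955, -0.3154, 0.0242]
ee_rot: [-3.141, 0.0, -3.14]
wrist_force: [0.3, 0.0, 0.6]
opening: 0.893
finger_force: 0.0
```

>>> move_arm:
  targets: [0,0,0,0,0,-0.3,0.9,0,0,0,0,0,-0.8,0.9,0,0,0,0,0,-0.9,1,0,0,0,0,0,-0.9,1,0,0,0,0,0,-0.6,1]

```text
clock: 31.7
eef_pos: [0.3959, -0.3159, 0.2027]
ee_rot: [-3.139, 0.003, -3.14]
wrist_force: [-0.5, -0.3, -0.9]
opening: 0.999
finger_force: 0.0
```

>>> move_arm:
  targets: [0,0,0,0,0.7,0,1,0,0,0,0,0.9,0,1,0,0,0,0,0.9,0,1,0,0,0,0,0.9,0,1,0,0,0,0,0.4,0,1]

```text
clock: 32.33
eef_pos: [0.3945, -0.1232, 0.2003]
ee_rot: [3.142, 0.001, -3.139]
wrist_force: [0.1, -0.2, 0.2]
opening: 0.999
finger_force: 0.0
```

```bash
python3 - <<'E'
from h import *
s=shot('scene','a10')
cv2.imwrite('pics/c10.png',cv2.resize(s['img'][90:384,60:400],None,fx=2,fy=2,interpolation=2)[:,:,::-1])
print(sense())
E
```

```text
{'clock': 32.375, 'qpos': array([-0.4703721 ,  0.03035102,  1.82340883,  0.00240125,  1.28770092,
       -2.04520823]), 'qvel': array([-0.04669539,  0.01959446, -0.01554305, -0.03564756, -0.00627032,
       -0.07064713]), 'effort': array([ -1.83179185, -23.12727928, -24.10675764,  -0.63661532,
        -0.35682217,   0.08515342]), 'eef_pos': array([ 0.39434966, -0.1216361 ,  0.20030581]), 'ee_rot': array([ 3.13960143e+00,  1.16993306e-03, -3.13822460e+00]), 'wrist_force': array([-0.2471346 ,  1.93307324, -0.26405717]), 'moment': array([0.05176736, 0.03240008, 0.01164133]), 'finger_force': 0.0, 'opening': 1.0009552088351632}
```

View pics/c10.png

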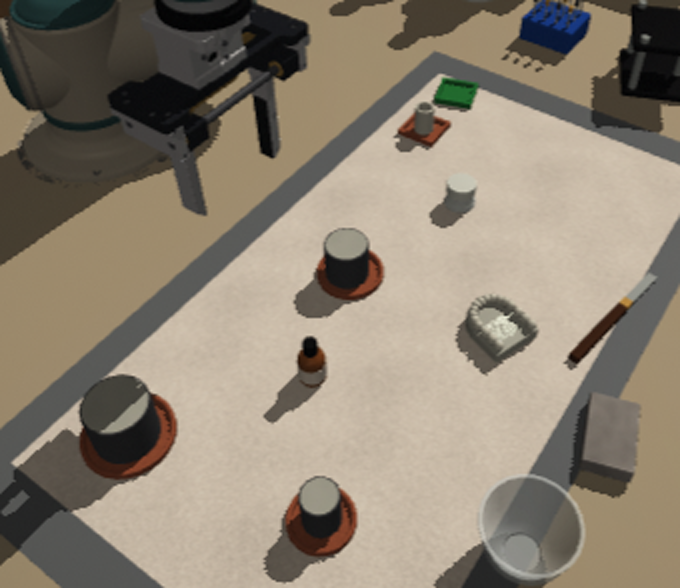

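All four are upright in their dishes: large at crop (123,425), medium (347,262), small (320,510) and crucible (424,120). The bottle and plaster model have not moved, and the arm is clear.

>>> move_arm:
  targets: [0,0,0,0,0,0,1,0,0,0,0,0,0,1]

```text
clock: 32.62
eef_pos: [0.3954, -0.1263, 0.1996]
ee_rot: [-3.141, 0.001, -3.141]
wrist_force: [-0.0, -0.8, -0.5]
opening: 0.995
finger_force: 0.0
```

```bash
python3 -c "
from cell import hand_in
print(hand_in())"
```

```text
the job is handed in; nothing more can be done
None
```

I handed the job in at about 33 s; in the last picture all three moulds and the crucible stand upright in their own dishes, and the plaster model and brown bottle look undisturbed (no verdict was returned).

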